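Open the barometer test chamber through its two catches and hold the door wide

ROBOT

A 7-joint arm with a two-finger parallel gripper is mounted at the origin on the work surface. World frame = base frame: x ahead of the robot, y to its left, z up, the work surface at z = 0. Lengths are in m, angles in rad, forces in N, time in s.
With the tool pointing down it reaches from about 0.425 to 0.875 m from the base axis. Payload 9.9 kg.
Tool frame: the origin (TCP) lies at the very end of the fingers, on their centre line; the grasp point (between the pads) lies 19 mm behind it; z points along the fingers, y is the direction in which the jaws open and shut (so a half turn about z gives the same grasp; the last joint's range is limited). The gripper opens to 85 mm and grips with 20 to 120 N. Pads are 22 mm wide; open, the fingers measure 114 mm over their backs; the gripper's body (76 mm by 85 mm) begins 54 mm behind the grasp point. The pads swing forward as they close: fully open they stand 13 mm farther back than shut.
Start: joints at [1.12, 0.576, 0.025, 1.437, -0.015, 1.129, -0.057], TCP at [0.242, -0.63, 0.231] pointing down, gripper open.
Joint ranges: [-2.76, 2.76], [-0.34, 2.15], [-1.52, 1.57], [0.19, 2.46], [-1.09, 4.23], [0.17, 1.99], [-2.82, 2.82]. Speed limits (rad/s): [2.22, 2.22, 3.01, 3.01, 3.14, 3.14, 3.14].

INTERFACE

Orientations are given as a unit quaternion [x, y, z, w].
In Python, from plant import robot gives the robot as it stands. The module is installed in compiled form; this text tells all that it offers.
- The arm moves only by the shell command python3 -m pendant 'ROWS' [OPENING] [FORCE]. ROWS is a JSON object of lists of equal length, an entry for each row: "offset": the shift along the tool's x, y, z in mm, a list of three; "delta_rot": the turn, a rotation vector about the tool's x, y, z in degrees, a list of three. In form: {"offset": [[x, y, z], ...], "delta_rot": [[ax, ay, az], ...]}. A call has 1 to 12 rows; each row shifts and turns the commanded pose from where the row before left it, along the tool's axes as they then stand; what a row does not reach is not made up. A row lasts 1/12 s, in which the tool goes at most 41.7 mm and 7.16 degrees, less where a joint would pass 70% of its speed; a pose out of reach is approached as far as the arm can. A call is refused whole if a number of a shift passes 41.7 or a number of a turn 7.16, either way. A call with a gripper value outside its range is refused whole. OPENING is the closure in counts, from 0 (fully open) to 255 (shut), set as the call begins (- or left out, the last holds). The fingers move at their own pace and stop on an object; FORCE is the grip in N (left out, the last holds). Time passes only in rows, so rows that do not move let the fingers close. It gives the time, the measured TCP pose, the force and the opening at its end, in the units of the state.
- robot.read_state(): the state, without advancing time (a new reading comes with each control period).
- robot.grab_frame(name): name is "scene" or "side" or "wrist"; returns the picture (400x640x3 uint8, blue, green, red); there is no depth.
- robot.camera_model(name): a dict with "fx", "fy", "cx", "cy" (pixels), "k1" (the pictures are not rectified: a ray, as slopes to the right and down, at radius r is drawn at 1 + k1 r^2 times it, then the intrinsics apply), "rvec" (rotation vector, rad) and "tvec" (3), from world to camera coordinates, as OpenCV has them. Camera axes: x right, y down, z forward; pixel columns grow to the right and rows downward; lengths in m; the calibration is good to about 2 mm. A picture is of the moment at which its call begins: read the wrist's pose just before it. camera_model takes no time and is no camera call; for the wrist camera it gives the pose at the moment of the call.
- robot.hand_in(): hands the job in, once; it reports no verdict.
Trained networks look in the newest picture that a camera, given by its name, has taken for a name from the list of things; names that differ only in an ending like _2 or _b are one class to them, and where a whole thing is asked for, a point or a joint stands for the part that bears it (a point fixed in the world has none). Each returns a list of dicts, best first, with "conf" (0 to 1); they miss things now and then, are a little off and sometimes report something else, mostly with a low value. They report only what shows in the picture. A call takes as long as a camera call.
- robot.silhouettes(camera, query): "pixels" (400x640 bool, what is visible of it) and "bbox" ([left, top, right, bottom] in pixels, round what is visible of it).
- robot.tip_of(camera, query): "position" ([column, row] in pixels: a listed point, or the origin of a listed thing).
The state is a dict: "t": time; "joint_pos": joint angles; "dq": joint speeds; "joint_torque": joint torques, N m; "tcp_pos": TCP position; "tool_rot": TCP orientation; "wrist_force": force on the tool from outside, world axes, zero at the start; "wrist_torque": the same for the moment, N m; "width": opening from 0.0 (shut) to 1.0 (fully open).
Only numpy, scipy, OpenCV 4.12 (cv2) and the standard library are available. Lean on these libraries where they do the work, as an engineer would, in place of code of your own. Each camera call takes 0.05 s, during which the arm holds its last target.

TASK

The barometer test chamber is vented and its door is still shut on both catches. Squeeze the red main catch on top of the chamber so that the door springs ajar onto its safety catch, then squeeze the yellow safety catch on the door and, still squeezing, swing the door past its half-open check until it is wide open, close to its stop. Finish while still holding the door wide with the gripper, so that I can lift the barometer out with both hands, and leave the barometer and the things on the counter where they are.

Things in the scene. Friction and masses are not known exactly. Their poses are not given: they have to be found in the camera images.
- chamber: Green metal test chamber fixed to the counter, 170 mm deep (x), 200 mm wide (y), its top face 157 mm above the counter. Origin at the centre of its underside, at counter height; z up; the door is on its -x face, the hinge at the +y end of that face. On the top face nothing but the two catches' tabs stands higher than 17 mm.
- door: The door and all it carries: aluminium frame, clear pane, 200 wide x 16 thick x 140 mm high, lower edge 17 mm above the counter. Origin on the vertical hinge axis at counter height. Shut, its axes are the chamber's; it runs from the origin along own -y to the free edge at y = -208 mm, outer face towards own -x. It opens turning clockwise seen from above, free edge going out along the chamber's -x.
- door_swing (a joint): Door angle, rad: 0 shut (0.01 of slack), about 0.11 ajar on the safety catch, half-open check (sprung roller, some 10 N at the yellow tabs to pull through) from 0.55 to 0.95, solid stop 1.45. A spring always draws the door shut, about 3 N at the tabs: let go past the check it falls back onto the check at about 0.95; let go before it, it swings back almost shut.
- main_grip (a point): Middle point between the two red tabs of the main catch, 30 mm above the chamber's top face; axes as the chamber's. A peg catch: two upright tabs, 25 mm long (x), 6 mm thick, 10 to 47 mm above the top face, at y = +18 and -18 mm, splayed, 55 mm over the turned-out ends. Squeezed together along y they open its jaws; fully squeezed they are parallel, 18 mm over the outsides (7 N each).
- main_left (a joint): Angle of one half of the main catch: 0 at rest, 0.28 rad fully squeezed, free of its strike from about 0.2. Once both are free the door springs ajar by itself and the tabs can be let go.
- main_right (a joint): Angle of one half of the main catch: 0 at rest, 0.28 rad fully squeezed, free of its strike from about 0.2.
- safety_grip (a point): Middle point between the two yellow tabs of the safety catch, which rides on the door and is its pull: 30 mm above the door's top edge, at x = -46, y = -190 mm in the door's frame; axes as the door's. Tabs as on the main catch, turned-out ends towards own -x, squeezed along the door's own y to 18 mm. Its jaws hook a strike on the chamber's top: keep them squeezed until the door is past 0.25 rad.
- safety_left (a joint): Angle of one half of the safety catch: 0 at rest, 0.28 rad fully squeezed, free of its strike from about 0.2.
- safety_right (a joint): Angle of one half of the safety catch: 0 at rest, 0.28 rad fully squeezed, free of its strike from about 0.2.
- barometer: Loose brass aneroid barometer, 104 mm across, 34 mm high, lying dial up on the floor of the chamber; origin at the centre of its underside. To be left alone.
- sundial: Loose boxwood sundial compass, 72 x 72 x 28 mm, on the counter; origin at the centre of its underside. To be left alone.
- lens: Loose cracked convex lens in a brass rim, 72 mm across, 16 mm high, on the counter; origin at the centre of its underside. To be left alone.
- tin_case: Loose lacquered tin compass travel case, 150 x 115 x 62 mm, on the counter; origin at the centre of its underside. To be left alone.

How it is judged:
By the outcome, as a careful person would: the job done as asked, in the order asked, and still so for the second after the job is handed in, while the arm keeps its last pose, push and grip.
It also fails if it takes over 51 s, if anything falls off the work surface, if the arm or the gripper's body presses on something with over 40 N, if the wrist force passes 120 N, or if a joint passes its speed limit or range.

## Working session

There is one attempt and no reset: what is moved stays moved. The work goes in short steps, Python scripts to look and compute and a shell command to move; the robot and the scene stay as the last step left them, time stands still between calls to the robot, and variables do not carry over. Pictures are saved under pics/ and viewed, and the job is handed in when it is done.

```bash
mkdir -p pics
cat > h.py <<'E'
import numpy as np, cv2
from plant import robot
from scipy.spatial.transform import Rotation as R
def cam(n):
    m=robot.camera_model(n)
    return m
def ray(m,px):
    # undistort: drawn = (1+k1 r^2)*ray
    d=np.array([(px[0]-m['cx'])/m['fx'],(px[1]-m['cy'])/m['fy']])
    u=d.copy()
    for _ in range(50):
        u=d/(1+m['k1']*(u@u))
    Rm=R.from_rotvec(np.ravel(m['rvec'])).as_matrix(); t=np.ravel(m['tvec'])
    o=-Rm.T@t
    v=Rm.T@np.array([u[0],u[1],1]); return o,v/np.linalg.norm(v)
def proj(m,p):
    Rm=R.from_rotvec(np.ravel(m['rvec'])).as_matrix(); t=np.ravel(m['tvec'])
    c=Rm@np.asarray(p)+t; u=c[:2]/c[2]; u=u*(1+m['k1']*(u@u))
    return np.array([m['fx']*u[0]+m['cx'],m['fy']*u[1]+m['cy']])
def tri(rays):
    A=np.zeros((3,3));b=np.zeros(3)
    for o,v in rays:
        P=np.eye(3)-np.outer(v,v);A+=P;b+=P@o
    x=np.linalg.solve(A,b)
    return x,[np.linalg.norm((np.eye(3)-np.outer(v,v))@(x-o)) for o,v in rays]
def onz(m,px,z):
    o,v=ray(m,px); return o+v*(z-o[2])/v[2]
def st():
    s=robot.read_state()
    print('t',round(s['t'],2),'tcp',np.round(s['tcp_pos'],4),'eul',np.round(R.from_quat(s['tool_rot']).as_euler('xyz',degrees=True),1),'F',np.round(s['wrist_force'],1),'w',round(s['width'],3),'q',np.round(s['joint_pos'],2)); return s
E
python3 - <<'E'
from h import *
s=st(); print(R.from_quat(s['tool_rot']).as_matrix().round(3))
for n in ['scene','side','wrist']:
    m=cam(n); im=robot.grab_frame(n); cv2.imwrite(f'pics/a_{n}.png',im)
    print(n,{k:np.round(v,3) for k,v in m.items()})
    for q in ['main_grip','safety_grip','chamber','door','barometer','sundial','lens','tin_case']:
        print(n,q,[(np.round(d['position'],1),round(d['conf'],2)) for d in robot.tip_of(n,q)][:3])
print(robot.read_state()['t'])
E
```

```text
t 0.0 tcp [ 0.2419 -0.6297  0.2304] eul [-179.9    0.    21. ] F [ 0.  -0.4  0.2] w 1.001 q [ 1.12  0.58  0.02  1.44 -0.01  1.13 -0.06]
[[ 0.933  0.359 -0.001]
 [ 0.359 -0.933  0.001]
 [-0.    -0.002 -1.   ]]
scene {'fx': np.float64(417.396), 'fy': np.float64(417.396), 'cx': np.float64(313.852), 'cy': np.float64(201.178), 'k1': np.float64(-0.094), 'rvec': array([ 1.835,  1.704, -0.647]), 'tvec': array([-0.056, -0.309,  1.778])}
scene main_grip [(array([268.3, 210.7]), 0.96)]
scene safety_grip [(array([288.5, 179.7]), 0.78)]
scene chamber [(array([271. , 259.2]), 0.81), (array([290.4, 180.7]), 0.32)]
scene door [(array([314.8, 259.8]), 0.61)]
scene barometer []
scene sundial [(array([176.6, 233. ]), 0.85)]
scene lens [(array([214. , 208.4]), 0.63)]
scene tin_case [(array([433.3, 218.8]), 0.71)]
side {'fx': np.float64(365.115), 'fy': np.float64(365.115), 'cx': np.float64(320.261), 'cy': np.float64(195.539), 'k1': np.float64(-0.037), 'rvec': array([ 2.642,  0.419, -0.086]), 'tvec': array([-0.52 , -0.106,  1.33 ])}
side main_grip [(array([335.9, 233. ]), 0.89)]
side safety_grip [(array([299.9, 198.3]), 0.89)]
side chamber [(array([336.9, 255.3]), 0.85)]
side door [(array([363.1, 224.4]), 0.72)]
side barometer [(array([252.9, 290.2]), 0.4)]
side sundial [(array([333.4, 232.9]), 0.66), (array([270.2, 341.3]), 0.58)]
side lens [(array([250.8, 290.6]), 0.85)]
side tin_case [(array([352.2, 115.2]), 0.61), (array([339.5, 233.8]), 0.18)]
wrist {'fx': np.float64(356.076), 'fy': np.float64(356.076), 'cx': np.float64(318.165), 'cy': np.float64(201.88), 'k1': np.float64(-0.072), 'rvec': array([-2.367,  1.626,  0.256]), 'tvec': array([-0.675, -0.039,  0.379])}
wrist main_grip []
wrist safety_grip []
wrist chamber []
wrist door []
wrist barometer []
wrist sundial []
wrist lens []
wrist tin_case []
1.35
```

View pics/a_scene.png

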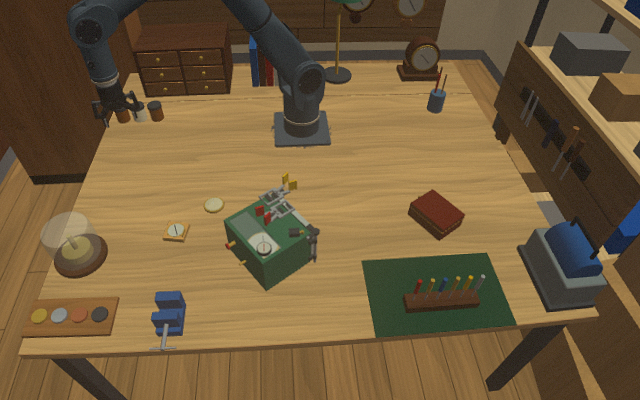

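View pics/a_side.png

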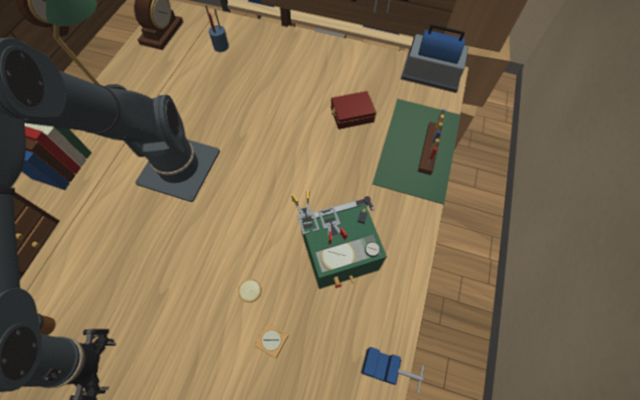

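Run:
```python
from h import *
S=cam('scene');D=cam('side')
P={'main':((268.3,210.7),(335.9,233.0)),'safety':((288.5,179.7),(299.9,198.3)),'chamber':((271,259.2),(336.9,255.3)),'door':((314.8,259.8),(363.1,224.4)),'sundial':((176.6,233),(270.2,341.3)),'lens':((214,208.4),(250.8,290.6)),'tin':((433.3,218.8),(352.2,115.2))}
for k,(a,b) in P.items():
    x,e=tri([ray(S,a),ray(D,b)]); print(k,x.round(4),np.round(e,4))
print('cams',ray(S,(300,200))[0],ray(D,(300,200))[0])
```

```text
main [ 0.6325 -0.1354  0.1902] [0.0063 0.0063]
safety [ 0.5033 -0.0683  0.1886] [0.0018 0.0018]
chamber [ 0.6477 -0.1345 -0.0239] [0.0006 0.0006]
door [ 0.6966 -0.0068  0.018 ] [0.0116 0.0116]
sundial [ 0.5365 -0.4515 -0.0044] [0.0016 0.0016]
lens [ 0.425  -0.333  -0.0109] [0.0012 0.0012]
tin [0.5406 0.4269 0.0052] [0.0028 0.0028]
cams [ 1.43296976 -0.08120765  1.09594552] [ 0.69756783 -0.50635085  1.14283805]
```

Run:
```python
from h import *
a=cv2.imread('pics/a_scene.png')[160:300,200:340]; b=cv2.imread('pics/a_side.png')[180:300,270:410]
a=cv2.resize(a,None,fx=4,fy=4,interpolation=cv2.INTER_CUBIC); b=cv2.resize(b,None,fx=4,fy=4,interpolation=cv2.INTER_CUBIC)
cv2.imwrite('pics/b_scene.png',a);cv2.imwrite('pics/b_side.png',b)
```

```text
(no output)
```

View pics/b_scene.png

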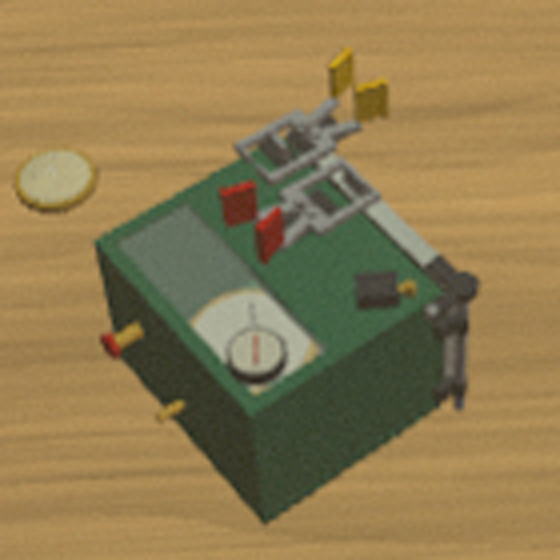

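View pics/b_side.png

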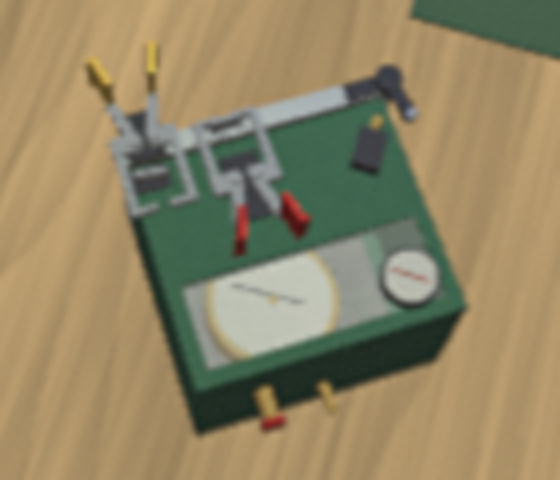

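```bash
cat > fit.py <<'E'
from h import *
from scipy.optimize import least_squares
S=cam('scene');D=cam('side')
obs=[(S,(.085,-.1,.157),(224.3,220.8)),(S,(.085,.1,.157),(265.5,263)),(S,(.085,.1,0),(266.2,290.3)),
(D,(.085,-.1,.157),(319.3,278)),(D,(.085,.1,.157),(386.3,257)),(D,(-.085,.1,.157),(365.8,204.3)),(D,(.085,-.1,0),(320,288.3)),(D,(.085,.1,0),(378,270))]
def T(p,c): 
    return R.from_euler('z',p[2]).apply(c)+[p[0],p[1],0]
def f(p): return np.concatenate([proj(m,T(p,c))-o for m,c,o in obs])
r=least_squares(f,[.65,-.13,-1.0],loss='soft_l1'); p=r.x
if __name__=='__main__':
    print(p,np.degrees(p[2])); print(f(p).reshape(-1,2).round(1))
    for n,q in [('main',None),('safety',None)]: pass
    # tips
    Sx={'main':((268.3,210.7),(335.9,233.0)),'safety':((288.5,179.7),(299.9,198.3))}
    for k,(a,b) in Sx.items():
        x,_=tri([ray(S,a),ray(D,b)]); print(k,'in chamber',R.from_euler('z',-p[2]).apply(x-[p[0],p[1],0]).round(4))
        for m,c in ((S,a),(D,b)):
            print(' onz .187',R.from_euler('z',-p[2]).apply(onz(m,c,.187)-[p[0],p[1],0]).round(4))
E
python3 fit.py
```

```text
[ 0.65792369 -0.13721909 -0.94854103] -54.34739765367605
[[-1.  -0.9]
 [-2.5  0.9]
 [ 0.7  3.4]
 [-0.3 -1.4]
 [ 0.6 -1.8]
 [-0.5 -1.2]
 [-1.3  1.1]
 [ 0.4  0.2]]
main in chamber [-0.0163 -0.0196  0.1902]
 onz .187 [-0.0246 -0.0229  0.187 ]
 onz .187 [-0.0108 -0.0202  0.187 ]
safety in chamber [-0.1461 -0.0855  0.1886]
 onz .187 [-0.1492 -0.0873  0.187 ]
 onz .187 [-0.1449 -0.0856  0.187 ]
```

```bash
python3 - <<'E'
from h import *
s=robot.read_state();m=cam('wrist');o,v=ray(m,(m['cx'],m['cy']))
Rt=R.from_quat(s['tool_rot']); print('cam in tool',Rt.inv().apply(o-s['tcp_pos']).round(4),Rt.inv().apply(v).round(3))
E
python3 -m pendant '{"offset":[[0,0,-40],[0,0,-40],[10,-5,-20],[30,-18,0],[34,-20,0],[34,-20,0],[34,-20,0],[34,-20,0],[34,-20,0],[34,-20,0],[34,-20,0],[34,-20,0]],"delta_rot":[[0,0,0],[0,0,0],[0,0,0],[0,0,0],[0,0,0],[0,0,0],[0,0,0],[0,0,0],[0,0,0],[0,0,0],[0,0,0],[0,0,0]]}' 0 40
```

```text
cam in tool [ 7.980e-02 -1.000e-04 -1.422e-01] [-0.308  0.001  0.951]
t: 2.35
tcp_pos: [0.4686, -0.3457, 0.3316]
tool_rot: [0.983, 0.182, 0.0, 0.0]
wrist_force: [0.0, -1.6, -0.5]
width: 0.999
```

```bash
python3 -m pendant '{"offset":[[34,-20,0],[34,-20,0],[34,-20,0],[34,-20,0],[30,-18,0],[0,0,0],[0,0,0],[0,0,0],[0,0,0],[0,0,0],[0,0,0],[0,0,0]],"delta_rot":[[0,0,0],[0,0,0],[0,0,0],[0,0,0],[0,0,0],[0,0,-7],[0,0,-7],[0,0,-7],[0,0,-7],[0,0,-7],[0,0,-7],[0,0,-7]]}'
python3 -m pendant '{"offset":[[0,0,0],[0,0,0],[0,0,0],[0,0,0],[0,0,0],[0,0,0],[0,0,0],[0,0,0],[0,0,0],[0,0,0]],"delta_rot":[[0,0,-7],[0,0,-7],[0,0,-7],[0,0,-7],[0,0,-7],[0,0,-7],[0,0,-7],[0,0,-6.7],[0,0,0],[0,0,0]]}'
cat > w.py <<'E'
import sys
from h import *
s=st(); m=cam('wrist'); im=robot.grab_frame('wrist'); n=sys.argv[1]; cv2.imwrite(f'pics/{n}.png',im)
import json
rays=[]
for q in ['main_grip','safety_grip']:
    for d in robot.tip_of('wrist',q)[:2]:
        o,v=ray(m,d['position']); print(q,np.round(d['position'],1),round(d['conf'],2),'at z.187',onz(m,d['position'],.187).round(4)); rays.append([q,o.tolist(),v.tolist()])
json.dump(rays,open(f'{n}.json','w'))
E
python3 w.py w1
```

```text
t: 3.35
tcp_pos: [0.5875, -0.1964, 0.3313]
tool_rot: [0.817, 0.576, -0.0, 0.0]
wrist_force: [-0.3, 0.0, -0.6]
width: 0.998
t: 4.18
tcp_pos: [0.5874, -0.1966, 0.3312]
tool_rot: [0.458, 0.889, 0.0, -0.0]
wrist_force: [-0.1, 0.5, 0.6]
width: 1.0
t 4.18 tcp [ 0.5874 -0.1966  0.3312] eul [180.   -0.  125.5] F [-0.1  0.5  0.6] w 1.0 q [ 0.57  0.46 -0.52  1.42  0.23  1.33  0.66]
main_grip [406.1 169.1] 0.56 at z.187 [ 0.6389 -0.1424  0.187 ]
```

View pics/w1.png

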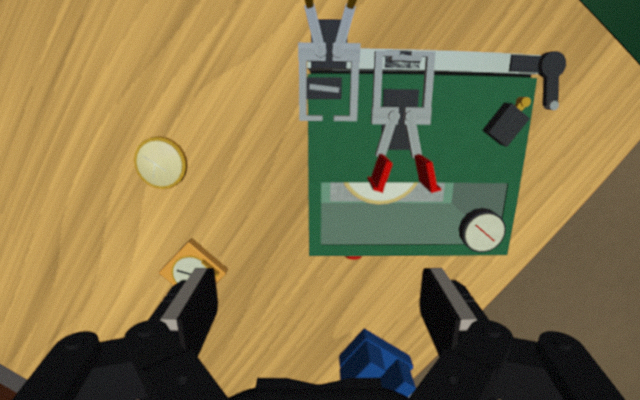

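Run:
```python
from h import *
m=cam('wrist')
im=cv2.imread('pics/w1.png')
cv2.imwrite('pics/w1z.png',cv2.resize(im[0:270,280:580],None,fx=2.6,fy=2.2,interpolation=cv2.INTER_CUBIC))
def a(p,q):
    A=onz(m,p,.157);B=onz(m,q,.157); d=B-A; print(A.round(4),B.round(4),'len',np.linalg.norm(d).round(4),'ang',np.degrees(np.arctan2(d[1],d[0])).round(2))
a((310,255),(508,253)); a((308,73),(537,79)); a((310,255),(308,73)); a((508,253),(537,79)); 
for p in [(378,188),(384,155),(375,172),(372,188),(430,191),(422,156),(440,188),(381,172),(428,174)]: print(p,onz(m,p,.204).round(4))
```

```text
[ 0.6276 -0.265   0.157 ] [ 0.7888 -0.1485  0.157 ] len 0.1989 ang 35.85
[ 0.5286 -0.1275  0.157 ] [ 0.6916 -0.0132  0.157 ] len 0.1992 ang 35.05
[ 0.6276 -0.265   0.157 ] [ 0.5286 -0.1275  0.157 ] len 0.1694 ang 125.76
[ 0.7888 -0.1485  0.157 ] [ 0.6916 -0.0132  0.157 ] len 0.1666 ang 125.66
(378, 188) [ 0.6249 -0.1663  0.204 ]
(384, 155) [ 0.6123 -0.143   0.204 ]
(375, 172) [ 0.6149 -0.1576  0.204 ]
(372, 188) [ 0.621  -0.1691  0.204 ]
(430, 191) [ 0.6601 -0.1441  0.204 ]
(422, 156) [ 0.6366 -0.1264  0.204 ]
(440, 188) [ 0.6651 -0.1375  0.204 ]
(381, 172) [ 0.6187 -0.1548  0.204 ]
(428, 174) [ 0.6497 -0.1345  0.204 ]
```

View pics/w1z.png

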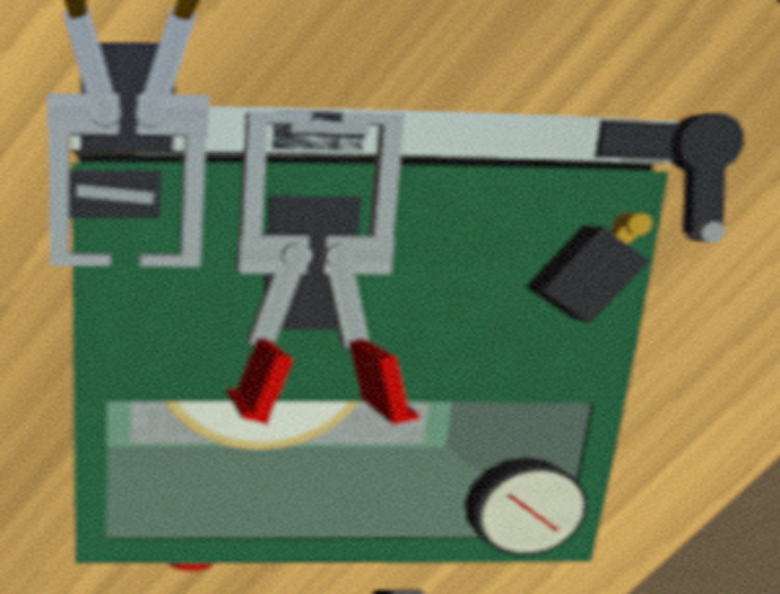

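```bash
python3 -m pendant '{"offset":[[8,35,0],[9,35,0],[0,0,0],[0,0,0]],"delta_rot":[[0,0,0],[0,0,0],[0,0,0],[0,0,0]]}'
python3 w.py w2
```

```text
t: 4.67
tcp_pos: [0.6355, -0.1387, 0.331]
tool_rot: [0.455, 0.89, 0.001, -0.0]
wrist_force: [-0.6, -0.7, -0.3]
width: 1.001
t 4.67 tcp [ 0.6355 -0.1387  0.331 ] eul [ 1.800e+02 -1.000e-01  1.259e+02] F [-0.6 -0.7 -0.3] w 1.001 q [ 0.44  0.51 -0.52  1.33  0.25  1.37  0.55]
main_grip [314.5 191.4] 0.96 at z.187 [ 0.6365 -0.1439  0.187 ]
safety_grip [235.6  14.4] 0.6 at z.187 [ 0.5098 -0.0675  0.187 ]
```

View pics/w2.png

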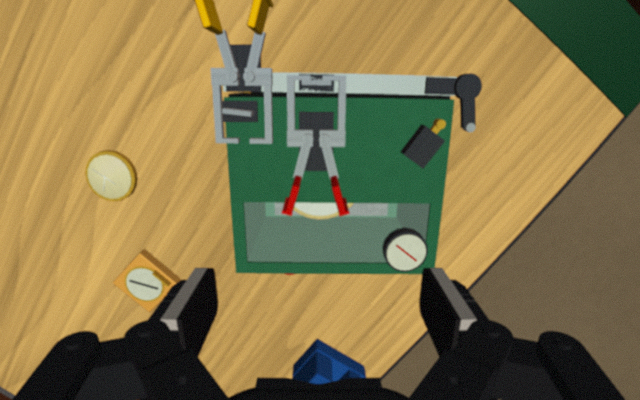

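Run:
```python
from h import *
import json
a=json.load(open('w1.json'));b=json.load(open('w2.json'))
r=[(np.array(x[1]),np.array(x[2])) for x in a+b if x[0]=='main_grip']
r.append(ray(cam('scene'),(268.3,210.7))); r.append(ray(cam('side'),(335.9,233)))
print(tri(r[:2]),tri(r))
m=cam('wrist');z=.187
# red tabs in w2
for p in [(300,180),(287,214),(333,180),(344,214)]: print(p,onz(m,p,.204).round(4))
s=robot.read_state()
Rt=R.from_quat(s['tool_rot'])
for t in ([.6365,-.1435,.177],): print('tool mm',(1000*Rt.inv().apply(np.array(t)-s['tcp_pos'])).round(1))
```

```text
(array([ 0.63514867, -0.14177244,  0.19704533]), [np.float64(0.0004091167866652947), np.float64(0.00040911678666516975)]) (array([ 0.63498542, -0.13919579,  0.19612535]), [np.float64(0.0029600363414102565), np.float64(0.002449253329958709), np.float64(0.009317109600922118), np.float64(0.0043182200738530385)])
(300, 180) [ 0.6177 -0.143   0.204 ]
(287, 214) [ 0.6253 -0.1724  0.204 ]
(333, 180) [ 0.6387 -0.128   0.204 ]
(344, 214) [ 0.6626 -0.1456  0.204 ]
tool mm [ -2.1   1.6 154.2]
```

```bash
python3 -m pendant '{"offset":[[-1,1,30],[-1,1,35],[0,0,35],[0,0,25],[0,0,15],[0,0,14],[0,0,0],[0,0,0]],"delta_rot":[[0,0,0],[0,0,0],[0,0,0],[0,0,0],[0,0,0],[0,0,0],[0,0,0],[0,0,0]]}'
python3 - <<'E'
from h import *
st()
for n in ['side','wrist']:
    im=robot.grab_frame(n); cv2.imwrite(f'pics/c_{n}.png',im if n=='wrist' else cv2.resize(im[140:300,220:440],None,fx=3.5,fy=3.5))
E
```

```text
t: 5.48
tcp_pos: [0.6366, -0.1433, 0.1772]
tool_rot: [0.457, 0.889, -0.0, -0.0]
wrist_force: [-0.7, -0.0, 1.2]
width: 1.002
t 5.48 tcp [ 0.6366 -0.1433  0.1772] eul [-179.9   -0.   125.6] F [-0.7 -0.   1.2] w 1.002 q [ 0.44  0.62 -0.49  1.56  0.32  1.04  0.48]
```

View pics/c_wrist.png

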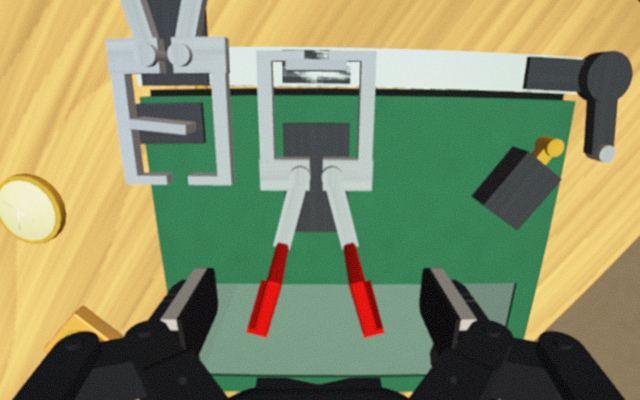

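View pics/c_side.png

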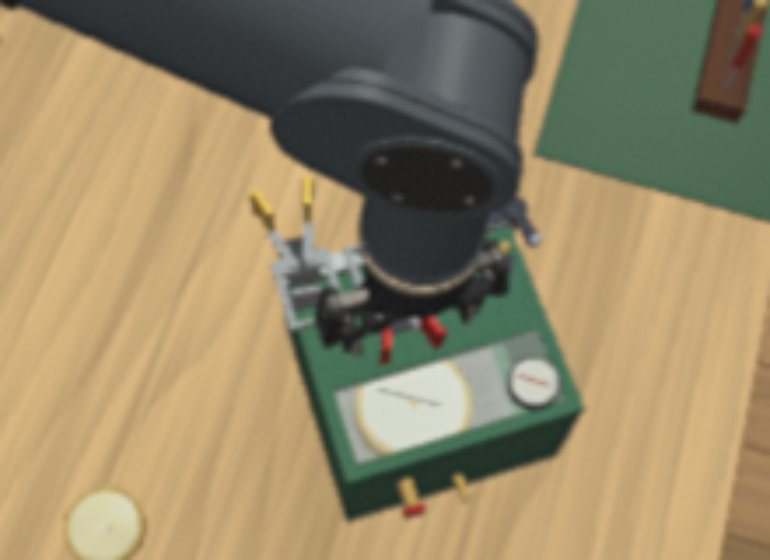

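```bash
python3 -m pendant '{"offset":[[0,0,0],[0,0,0],[0,0,0],[0,0,0],[0,0,0],[0,0,0],[0,0,0],[0,0,0],[0,0,0],[0,0,0]],"delta_rot":[[0,0,0],[0,0,0],[0,0,0],[0,0,0],[0,0,0],[0,0,0],[0,0,0],[0,0,0],[0,0,0],[0,0,0]]}' 255 40
python3 - <<'E'
from h import *
st()
for n in ['wrist']:
    im=robot.grab_frame(n); cv2.imwrite(f'pics/d_{n}.png',im)
E
```

```text
t: 6.42
tcp_pos: [0.6368, -0.1443, 0.1789]
tool_rot: [0.457, 0.889, -0.001, 0.001]
wrist_force: [-4.9, -5.0, 11.3]
width: 0.178
t 6.42 tcp [ 0.6368 -0.1443  0.1789] eul [-1.799e+02  1.000e-01  1.256e+02] F [-4.9 -5.  11.3] w 0.178 q [ 0.44  0.62 -0.49  1.56  0.32  1.05  0.48]
```

View pics/d_wrist.png

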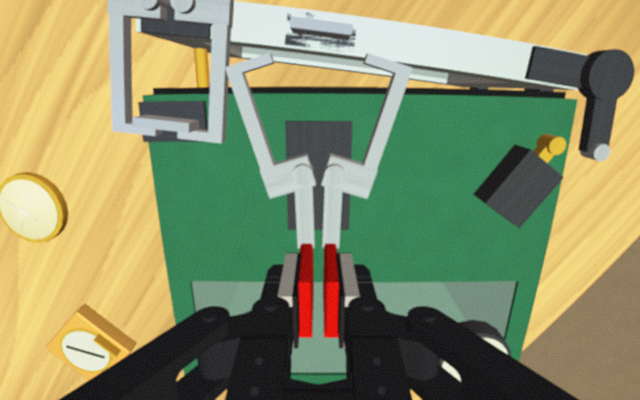

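```bash
python3 -m pendant '{"offset":[[0,0,0],[0,0,0],[0,0,0],[0,0,0],[0,0,0],[0,0,0],[0,0,-30],[0,0,-40],[0,0,-40],[30,-10,-30],[35,-15,-10],[35,-15,0]],"delta_rot":[[0,0,0],[0,0,0],[0,0,0],[0,0,0],[0,0,0],[0,0,0],[0,0,0],[0,0,0],[0,0,0],[0,0,0],[0,0,0],[0,0,0]]}' 0 40
python3 -m pendant '{"offset":[[35,-20,0],[0,0,0],[0,0,0]],"delta_rot":[[0,0,3],[0,0,3],[0,0,0]]}'
python3 w.py w3
```

```text
t: 7.47
tcp_pos: [0.5482, -0.084, 0.3288]
tool_rot: [0.456, 0.89, 0.001, 0.002]
wrist_force: [0.4, 0.9, -0.6]
width: 0.999
t: 7.72
tcp_pos: [0.5094, -0.0675, 0.327]
tool_rot: [0.502, 0.865, -0.0, 0.001]
wrist_force: [-0.5, -0.3, 1.1]
width: 0.999
t 7.72 tcp [ 0.5094 -0.0675  0.327 ] eul [1.800e+02 1.000e-01 1.197e+02] F [-0.5 -0.3  1.1] w 0.999 q [ 0.45  0.29 -0.55  1.69  0.16  1.21  0.38]
main_grip [396.3 318.3] 0.66 at z.187 [ 0.6382 -0.1425  0.187 ]
safety_grip [323.6 167. ] 0.96 at z.187 [ 0.5057 -0.0505  0.187 ]
```

View pics/w3.png

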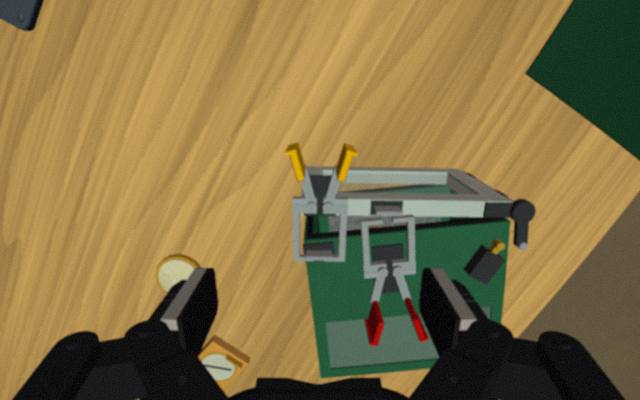

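```bash
python3 -m pendant '{"offset":[[8,3,30],[8,2,30],[0,0,0],[0,0,0]],"delta_rot":[[0,0,0],[0,0,0],[0,0,0],[0,0,0]]}'
python3 w.py w4
python3 - <<'E'
from h import *
import json
a=json.load(open('w3.json'));b=json.load(open('w4.json'))
for q in ['safety_grip','main_grip']:
    r=[(np.array(x[1]),np.array(x[2])) for x in a+b if x[0]==q]
    if len(r)>1: print(q,tri(r))
E
```

```text
t: 8.2
tcp_pos: [0.5073, -0.0522, 0.2652]
tool_rot: [0.502, 0.865, -0.0, -0.001]
wrist_force: [0.2, 0.1, 1.0]
width: 1.002
t 8.2 tcp [ 0.5073 -0.0522  0.2652] eul [-1.799e+02 -1.000e-01  1.198e+02] F [0.2 0.1 1. ] w 1.002 q [ 0.41  0.33 -0.55  1.8   0.19  1.07  0.32]
main_grip [401.4 382.3] 0.56 at z.187 [ 0.6375 -0.144   0.187 ]
main_grip [469.8 195.5] 0.26 at z.187 [0.5882 0.0079 0.187 ]
safety_grip [311.6 206.1] 0.6 at z.187 [ 0.5019 -0.0501  0.187 ]
safety_grip (array([ 0.50498149, -0.05249005,  0.17809554]), [np.float64(0.0018023150190214657), np.float64(0.0018023150190212582)])
main_grip (array([0.46836101, 0.01044957, 0.42982045]), [np.float64(0.030429799904038945), np.float64(0.01933156384287471), np.float64(0.012078513648018485)])
```

View pics/w4.png

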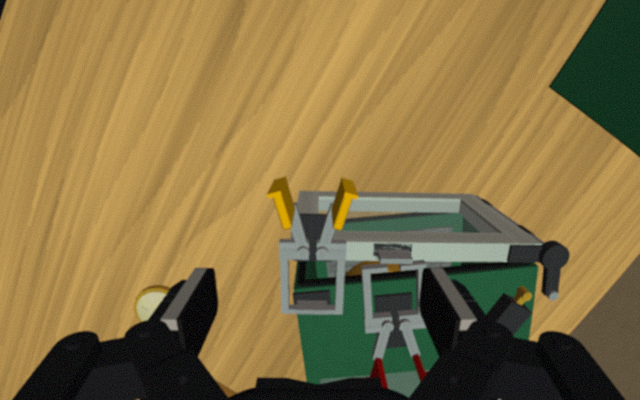

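```bash
python3 -m pendant '{"offset":[[2,-1,25],[1,-1,25],[0,0,20],[0,0,13],[0,0,0],[0,0,0]],"delta_rot":[[0,0,0],[0,0,0],[0,0,0],[0,0,0],[0,0,0],[0,0,0]]}' 0 60
python3 - <<'E'
from h import *
st()
for n in ['wrist']:
    im=robot.grab_frame(n); cv2.imwrite(f'pics/e_{n}.png',im)
E
```

```text
t: 8.85
tcp_pos: [0.5048, -0.0507, 0.1838]
tool_rot: [0.502, 0.865, 0.0, 0.0]
wrist_force: [0.3, 0.4, -0.5]
width: 1.001
t 8.85 tcp [ 0.5048 -0.0507  0.1838] eul [180.    0.  119.7] F [ 0.3  0.4 -0.5] w 1.001 q [ 0.38  0.41 -0.52  1.93  0.27  0.87  0.24]
```

View pics/e_wrist.png

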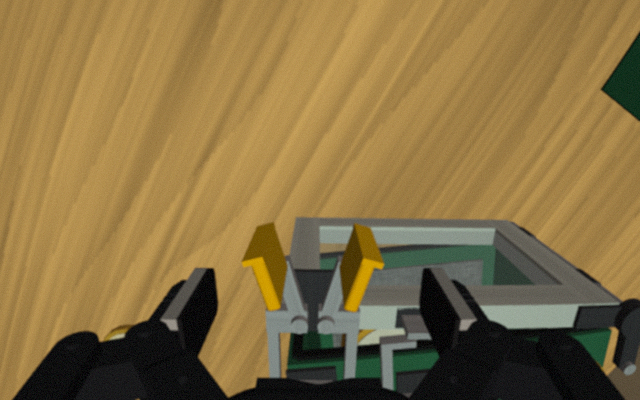

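Run:
```python
from h import *
s=robot.read_state();m=cam('wrist');Rt=R.from_quat(s['tool_rot'])
for z in (.167,.187,.204):
  for x in (-12.5,0,12.5):
    p=s['tcp_pos']+Rt.apply([x/1000,0,0]); p[2]=z; print(z,x,proj(m,p).round(0))
for px in [(262,224),(248,262),(365,227),(382,263)]:
    p=onz(m,px,.204); print('top',px,(1000*Rt.inv().apply(p-s['tcp_pos'])).round(1))
for px in [(272,312),(356,312),(284,309),(347,311)]:
    p=onz(m,px,.167); print('bot',px,(1000*Rt.inv().apply(p-s['tcp_pos'])).round(1))
```

```text
0.167 -12.5 [317. 276.]
0.167 0 [317. 254.]
0.167 12.5 [317. 231.]
0.187 -12.5 [317. 298.]
0.187 0 [317. 274.]
0.187 12.5 [316. 248.]
0.204 -12.5 [316. 322.]
0.204 0 [316. 295.]
0.204 12.5 [316. 268.]
top (262, 224) [ 30.6 -20.1 -19.7]
top (248, 262) [ 14.8 -26.3 -19.7]
top (365, 227) [ 29.4  18.1 -19.6]
top (382, 263) [ 14.4  25.3 -19.6]
bot (272, 312) [-34.2 -23.7  17.4]
bot (356, 312) [-34.2  20.8  17.4]
bot (284, 309) [-32.2 -17.2  17.4]
bot (347, 311) [-33.5  16.   17.4]
```

```bash
python3 -m pendant '{"offset":[[2,0,0],[0,0,0],[0,0,0],[0,0,0],[0,0,0],[0,0,0],[0,0,0],[0,0,0],[0,0,0],[0,0,0]],"delta_rot":[[0,0,0],[0,0,0],[0,0,0],[0,0,0],[0,0,0],[0,0,0],[0,0,0],[0,0,0],[0,0,0],[0,0,0]]}' 255 60
python3 - <<'E'
from h import *
st()
for n in ['wrist']:
    im=robot.grab_frame(n); cv2.imwrite(f'pics/f_{n}.png',im)
E
```

```text
t: 9.73
tcp_pos: [0.5014, -0.0493, 0.1838]
tool_rot: [0.503, 0.865, -0.001, -0.001]
wrist_force: [-9.8, -2.5, 17.4]
width: 0.153
t 9.73 tcp [ 0.5014 -0.0493  0.1838] eul [-179.8    0.   119.7] F [-9.8 -2.5 17.4] w 0.153 q [ 0.38  0.41 -0.52  1.93  0.27  0.87  0.24]
```

View pics/f_wrist.png

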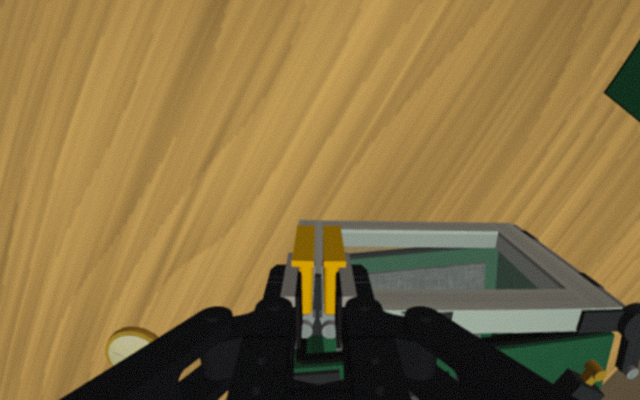

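```bash
python3 -m pendant '{"offset":[[4,1,0],[7.6,2,0],[7.6,2,0],[7.6,2,0],[7.6,2,0],[0,0,0]],"delta_rot":[[0,0,1.2],[0,0,2.3],[0,0,2.3],[0,0,2.3],[0,0,2.3],[0,0,0]]}'
python3 - <<'E'
from h import *
st()
for n in ['wrist']:
    im=robot.grab_frame(n); cv2.imwrite(f'pics/g_{n}.png',im)
E
```

```text
t: 10.28
tcp_pos: [0.4952, -0.0134, 0.1838]
tool_rot: [0.579, 0.815, -0.001, -0.0]
wrist_force: [-6.8, -4.7, 13.9]
width: 0.158
t 10.28 tcp [ 0.4952 -0.0134  0.1838] eul [-1.799e+02  1.000e-01  1.092e+02] F [-6.8 -4.7 13.9] w 0.158 q [ 0.28  0.39 -0.48  1.95  0.24  0.85  0.01]
```

View pics/g_wrist.png

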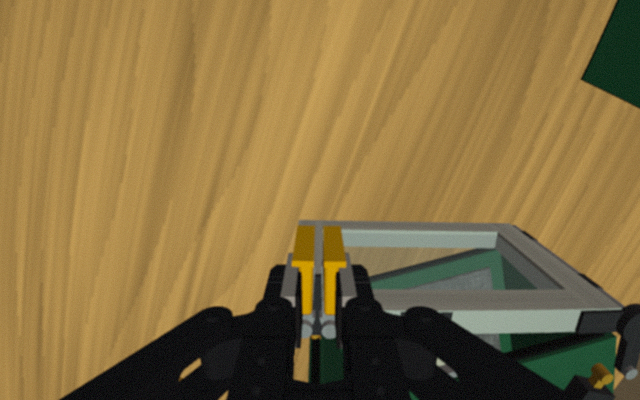

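```bash
python3 -m pendant '{"offset":[[7.6,2,0],[7.6,2,0],[7.6,2,0],[7.6,2,0],[7.6,2,0],[7.6,2,0],[0,0,0]],"delta_rot":[[0,0,2.3],[0,0,2.3],[0,0,2.3],[0,0,2.3],[0,0,2.3],[0,0,2.3],[0,0,0]]}'
python3 - <<'E'
from h import *
s=st(); h=np.array([.688,.004]); d=s['tcp_pos'][:2]-h; print(np.linalg.norm(d), np.degrees(np.arctan2(d[1],d[0])))
for n in ['wrist']:
    im=robot.grab_frame(n); cv2.imwrite(f'pics/i_{n}.png',im)
E
```

```text
t: 10.92
tcp_pos: [0.4974, 0.034, 0.1839]
tool_rot: [0.673, 0.74, 0.0, 0.0]
wrist_force: [-2.7, -3.7, 11.8]
width: 0.154
t 10.92 tcp [0.4974 0.034  0.1839] eul [180.    0.   95.4] F [-2.7 -3.7 11.8] w 0.154 q [ 0.14  0.39 -0.42  1.95  0.21  0.84 -0.3 ]
0.19294876511566883 171.04959872124329
```

View pics/i_wrist.png

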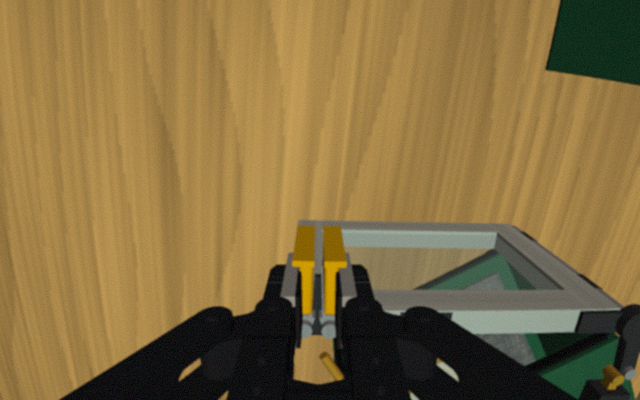

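```bash
python3 -m pendant '{"offset":[[7.6,2,0],[7.6,2,0],[7.6,2,0],[7.6,2,0],[7.6,2,0],[7.6,2,0]],"delta_rot":[[0,0,2.3],[0,0,2.3],[0,0,2.3],[0,0,2.3],[0,0,2.3],[0,0,2.3]]}'
python3 - <<'E'
from h import *
s=st(); h=np.array([.688,.004]); d=s['tcp_pos'][:2]-h; print(np.linalg.norm(d), np.degrees(np.arctan2(d[1],d[0])))
for n in ['wrist']:
    im=robot.grab_frame(n); cv2.imwrite(f'pics/j_{n}.png',im)
E
```

```text
t: 11.47
tcp_pos: [0.51, 0.0775, 0.1839]
tool_rot: [0.758, 0.653, -0.0, 0.001]
wrist_force: [0.7, -7.1, 7.6]
width: 0.155
t 11.47 tcp [0.51   0.0775 0.1839] eul [1.799e+02 1.000e-01 8.150e+01] F [ 0.7 -7.1  7.6] w 0.155 q [ 0.01  0.41 -0.36  1.91  0.19  0.86 -0.59]
0.19254886961172368 157.57277514803982
```

View pics/j_wrist.png

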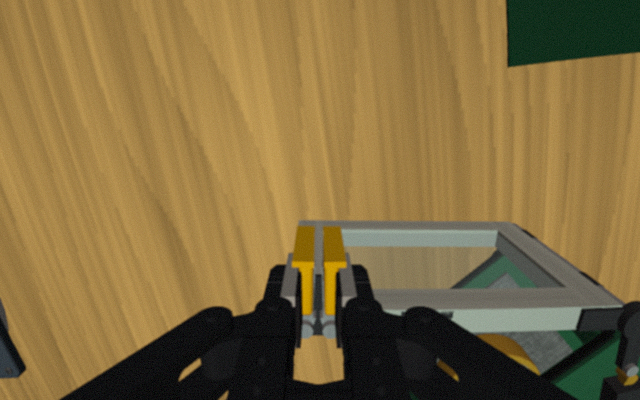

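```bash
python3 -m pendant '{"offset":[[7.6,2,0],[7.6,2,0],[7.6,2,0],[7.6,2,0],[7.6,2,0],[7.6,2,0],[7.6,2,0],[7.6,2,0]],"delta_rot":[[0,0,2.3],[0,0,2.3],[0,0,2.3],[0,0,2.3],[0,0,2.3],[0,0,2.3],[0,0,2.3],[0,0,2.3]]}'
python3 - <<'E'
from h import *
s=st(); h=np.array([.688,.004]); d=s['tcp_pos'][:2]-h; print(np.linalg.norm(d), np.degrees(np.arctan2(d[1],d[0])))
im=robot.grab_frame('wrist'); cv2.imwrite(f'pics/k_wrist.png',im)
E
```

```text
t: 12.18
tcp_pos: [0.5433, 0.1305, 0.1839]
tool_rot: [0.852, 0.523, 0.001, 0.001]
wrist_force: [2.0, -8.0, 8.5]
width: 0.151
t 12.18 tcp [0.5433 0.1305 0.1839] eul [179.8   0.   63.1] F [ 2.  -8.   8.5] w 0.151 q [-0.14  0.46 -0.27  1.81  0.16  0.89 -0.95]
0.19225835932993346 138.8389297906934
```

View pics/k_wrist.png

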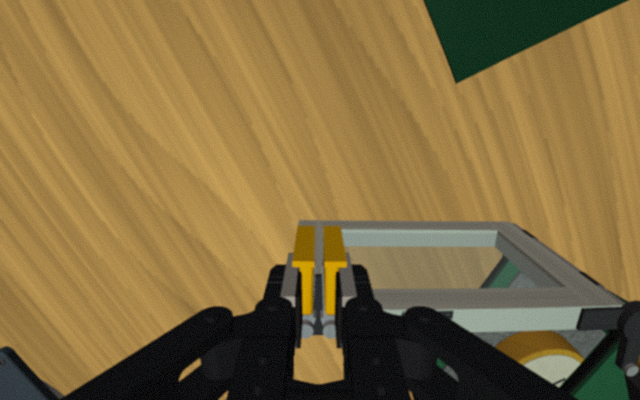

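```bash
python3 -m pendant '{"offset":[[7.6,2,0],[7.6,2,0],[7.6,2,0],[7.6,2,0],[7.6,2,0],[7.6,2,0],[0,0,0],[0,0,0]],"delta_rot":[[0,0,2.3],[0,0,2.3],[0,0,2.3],[0,0,2.3],[0,0,2.3],[0,0,2.3],[0,0,0],[0,0,0]]}'
python3 - <<'E'
from h import *
s=st(); h=np.array([.688,.004]); d=s['tcp_pos'][:2]-h; print(np.linalg.norm(d), np.degrees(np.arctan2(d[1],d[0])))
E
```

```text
t: 12.9
tcp_pos: [0.578, 0.1617, 0.184]
tool_rot: [0.909, 0.417, 0.001, 0.002]
wrist_force: [2.1, -8.8, 8.3]
width: 0.151
t 12.9 tcp [0.578  0.1617 0.184 ] eul [179.8   0.   49.4] F [ 2.1 -8.8  8.3] w 0.151 q [-0.22  0.51 -0.2   1.7   0.12  0.94 -1.18]
0.19221933464630134 124.89573560185751
```

```bash
python3 -m pendant '{"offset":[[6.6,1.8,0],[6.6,1.8,0],[0,0,0],[0,0,0],[0,0,0]],"delta_rot":[[0,0,2],[0,0,2],[0,0,0],[0,0,0],[0,0,0]]}'
python3 - <<'E'
from h import *
s=st(); h=np.array([.688,.004]); d=s['tcp_pos'][:2]-h; print(np.linalg.norm(d), np.degrees(np.arctan2(d[1],d[0])))
S=cam('scene');D=cam('side')
ims={}
for n in ['wrist','scene','side']:
    im=robot.grab_frame(n); ims[n]=im; cv2.imwrite(f'pics/l_{n}.png',im)
    for q in (['sundial','lens','tin_case','barometer','chamber'] if n!='wrist' else []):
        print(n,q,[(np.round(x['position'],1),round(x['conf'],2)) for x in robot.tip_of(n,q)][:2])
st()
E
```

```text
t: 13.32
tcp_pos: [0.5891, 0.1689, 0.184]
tool_rot: [0.923, 0.386, 0.001, 0.002]
wrist_force: [0.7, -8.9, 7.8]
width: 0.153
t 13.32 tcp [0.5891 0.1689 0.184 ] eul [179.8   0.   45.4] F [ 0.7 -8.9  7.8] w 0.153 q [-0.24  0.53 -0.18  1.67  0.11  0.95 -1.24]
0.19228250889157453 120.95779803076614
scene sundial [(array([173. , 233.2]), 0.97)]
scene lens []
scene tin_case [(array([432.7, 218.9]), 0.92)]
scene barometer []
scene chamber [(array([269.9, 257.6]), 0.91)]
side sundial [(array([273. , 341.9]), 0.66)]
side lens [(array([250.8, 289.5]), 0.93)]
side tin_case [(array([350.9, 117.8]), 0.62)]
side barometer []
side chamber [(array([337.6, 257.1]), 0.56)]
t 13.97 tcp [0.589  0.1688 0.184 ] eul [179.8   0.   45.4] F [ 1.  -8.6  7.9] w 0.151 q [-0.24  0.53 -0.18  1.67  0.11  0.95 -1.24]
```

View pics/l_wrist.png

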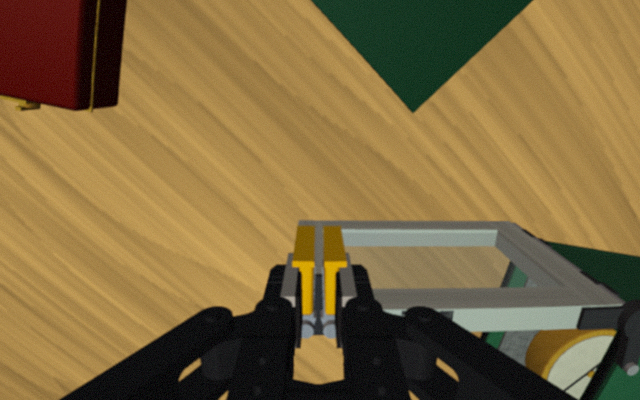

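View pics/l_scene.png

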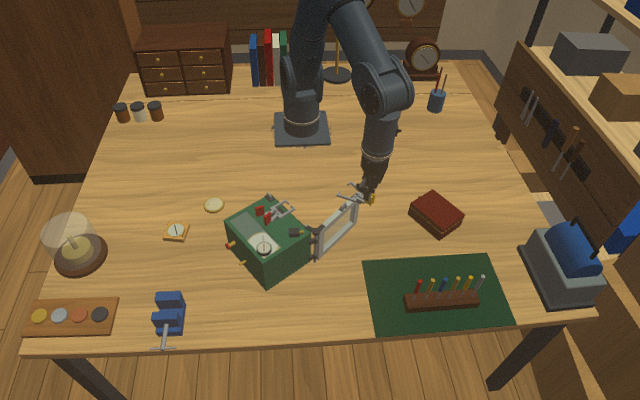

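View pics/l_side.png

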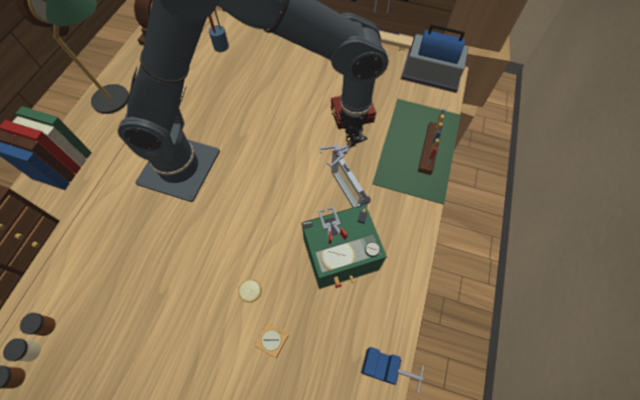

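Run:
```python
from h import *
print(robot.hand_in()); st()
```

```text
the job is handed in; nothing more can be done
None
the job is handed in; nothing more can be done
```

The door is wide open and the gripper is still squeezing the yellow catch to hold it there. I handed the job in at about 14 s of the 51 s allowed.

- **Red catch:** I squeezed it and the wrist picture showed the door sprung ajar, so I let it go. While it was squeezed, the wrist force reading rose to about 11 N upward and the tool rose about 2 mm. I took this as the fingertips touching the catch body and gripped the yellow catch 5 mm higher.
- **Yellow catch:** I squeezed it at 60 N and led the door along its arc, through the half-open check, without letting go.
- **Last checks:**
  - The tool's turn puts the door at about 1.40 rad, against the stop at 1.45. That relies on the chamber direction I measured, good to perhaps 0.02 rad.
  - The grip reading was steady, with about 9 N on the wrist sideways and 8 N upward. The highest of my readings was about 20 N.
- **Things on the counter:** The sundial, lens and tin case were found within about 4 pixels of where they started. The networks missed the lens in the last scene picture, but it is visible there in its place.
- **Barometer:** The networks did not find it in the last pictures. It shows in the chamber in the last pictures, and nothing of mine went near it.

The early height estimates from the cameras were 3 to 10 mm away from the stated 187 mm. I took grip heights from the stated sizes and checked them in the wrist pictures.

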